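# Set the sample cell in the light path of the transmission rig

### The arm

A 6-joint arm with a two-finger parallel gripper is mounted at the origin on a cart in front of the work surface, level with it; the furniture and walls round the work are solid. World frame = base frame: x ahead of the robot, y to its left, z up, the work surface at z = 0. Lengths are in m, angles in rad, forces in N, time in s.
With the tool pointing down it reaches from about 0.35 to 0.875 m from the base axis. Payload 15.5 kg.
Tool frame: the origin (TCP) lies between the finger pads; the fingertips stand 25 mm ahead of it and the grasp point (between the pads) lies 6 mm ahead of it; y points along the fingers, x is the direction in which the jaws open and shut, and the axes are right-handed (so a half turn about y gives the same grasp; the last joint's range is limited). The gripper opens to 85 mm and grips with 20 to 120 N. Pads are 22 mm wide; open, the fingers measure 114 mm over their backs; the gripper's body (76 mm by 85 mm) begins 54 mm behind the grasp point. The pads swing forward as they close: fully open they stand 13 mm farther back than shut.
Start: joints at [1.181, 0.494, 1.345, -0, 1.302, -0.096], TCP at [0.181, 0.598, 0.256] pointing down, gripper open.
Joint ranges: [-2.91, 2.91], [-0.82, 2.16], [0.22, 2.67], [-1.22, 4.37], [0.12, 2.79], [-3.08, 3.08]. Speed limits (rad/s): [1.89, 1.89, 2.57, 3.01, 3.01, 3.01].

### API

Orientations are given as a unit quaternion [w, x, y, z].
In Python, from plant import arm gives the robot as it stands.
- The arm moves only by the tool step_arm, never from a script. Its argument "steps" is a list of rows, each a list of 3 entries, a list of its own where there are three numbers: the shift along the tool's x, y, z in mm, then the turn about the tool's y in rad, then the finger opening in mm, from 0 to 85.4. In form: [[[dx, dy, dz], twist, fingers], ...]. A call has 1 to 5 rows; each row shifts and turns the pose as measured when the row begins, along the tool's axes as they then stand; what a row does not reach is not made up. A row lasts 1/10 s, in which the tool goes at most 50 mm and 8.59 degrees, less where a joint would pass 70% of its speed; a pose out of reach is approached as far as the arm can. A call is refused whole if a number of a shift passes 50 or a number of a turn 0.15, either way. A call with a gripper value outside its range is refused whole. The fingers move at their own pace and stop on an object; "grip_force" is the grip in N (left out, the last holds). Time passes only in rows, so rows that do not move let the fingers close. It gives the time, the measured TCP pose, the force and the opening at its end, in the units of the state.
- arm.get_obs(): the state, without advancing time (a new reading comes with each control period).
- arm.snapshot(name): name is "side" or "top" or "wrist"; returns the picture (400x640x3 uint8, red, green, blue); there is no depth.
- arm.camera_info(name): a dict with "vfov" (degrees; the focal length in pixels is half the picture's height over the tangent of half this angle, whatever the lens; pixels are square), "cx", "cy" (the principal point, pixels), "R" (3x3) and "t" (3): a world point X has camera coordinates R X + t. Camera axes: x right, y down, z forward; pixel columns grow to the right and rows downward; lengths in m; the calibration is good to about 2 mm. A picture is of the moment at which its call begins: read the wrist's pose just before it. camera_info takes no time and is no camera call; for the wrist camera it gives the pose at the moment of the call.
- arm.finish_job(): hands the job in, once; it reports no verdict.
The state is a dict: "clock": time; "q": joint angles; "qd": joint speeds; "tau": joint torques, N m; "position": TCP position; "tcp_rot": TCP orientation; "ft_force": force on the tool from outside, world axes, zero at the start; "torque": the same for the moment, N m; "grip_width": finger opening in m.
Only numpy, scipy, OpenCV 4.12 (cv2) and the standard library are available. Lean on these libraries where they do the work, as an engineer would, in place of code of your own. Each camera call takes 0.05 s, during which the arm holds its last target. There are 200 camera calls.

### The job

Pick up the tall sample cell with the two clear faces (the rib on its cap runs from one to the other) and stand it upright in the middle of the black stage pad of the transmission rig, turned so that its clear faces look squarely at the lamp and the detector and the light can pass through. Lower it onto the pad rather than dropping it, let go, and leave the short solid blank where it stands.

Things in the scene. Friction and masses are not known exactly. Their poses are not given: they have to be found in the camera images.
- cell: Loose upright square column 32 x 32 x 78 mm, grey base, cap and side plates; on the cap a dark rib 28 x 9 mm, 6 high, running along x from window to window; 0.1 to 0.2 kg. Origin: centre of its underside, z up. Clear windows: faces +x and -x; opaque grey plates: faces +y and -y, flat, 32 mm apart over the 78 mm; grip across them, 50 to 70 mm above the underside.
- blank: Loose bystander: solid grey block without windows, 32 x 32 mm and 48 mm high with a round steel button (16 mm wide, 6 high) on top. Origin: centre of its underside. It stays where it is.
- rig: Fixed rig on the counter: base plate 224 (x) x 74 (y) x 10 mm, finned lamp housing at its -x end, detector housing at +x, both 56 wide, up to 71 high, lens rings 98 mm apart. Origin: centre of its underside, z up. Light path: its x axis, 46 mm up. Between them it is open above and to +y and -y, so fingers that close along its y come down freely.
- stage (a point): Centre of the upper face of the rig's black square stage pad (46 x 46 mm), 14 mm above the counter, midway between lamp and detector; axes as the rig's. The cell stands on it. Behind and to the left of the rig a wall shelf hangs 0.56 m above the counter on an upright panel: keep the arm out from under it.
Things that resemble listed ones, but are neither listed nor needed, are in the scene too. What is shaped like the cell but purple is not meant.

How it is judged:
By the outcome, as a careful person would: the job done as asked, in the order asked, and still so for the second after the job is handed in, with the robot touching nothing.
It also fails if it takes over 35 s, if anything falls off the work surface, if the arm or the gripper's body presses on something with over 40 N, if the wrist force passes 120 N, or if a joint passes its speed limit or range.

## Working session

There is one attempt and no reset: what is moved stays moved. The work goes in short steps, Python scripts to look and compute and a tool call to move; the robot and the scene stay as the last step left them, time stands still between calls to the robot, and variables do not carry over. Pictures are saved under pics/ and viewed, about 8 in all and at most 12, crops included, and the job is handed in when it is done.

Besides the shell and the picture viewer there is one more tool, called after "Call:" as name(argument=value, ...), one argument or row to a line, values as JSON. step_arm: Moves the arm, as the interface text tells. Its arguments: {"type":"object","properties":{"steps":{"type":"array","items":{"type":"array"}},"grip_force":{"type":"number"}},"required":["steps"]}

```bash
mkdir -p pics; ls; cat > h.py <<'E'
import numpy as np, cv2
from plant import arm
def snap(n,f):
    im=arm.snapshot(n)[:,:,::-1].copy(); cv2.imwrite('pics/'+f+'.png',im); return im
def fcam(n):
    c=arm.camera_info(n); return c,200/np.tan(np.radians(c['vfov'])/2)
def ray(n,u,v,z,c=None):
    c0,f=fcam(n); c=c or c0; R=np.array(c['R']);t=np.array(c['t'])
    o=-R.T@t; d=R.T@np.array([(u-c['cx'])/f,(v-c['cy'])/f,1]); return o+d*(z-o[2])/d[2]
def proj(n,X):
    c,f=fcam(n); p=np.array(c['R'])@np.array(X)+np.array(c['t']); return p[0]/p[2]*f+c['cx'],p[1]/p[2]*f+c['cy']
E
python3 - <<'E'
from h import *
np.set_printoptions(precision=3,suppress=True)
o=arm.get_obs(); print(o['position'],o['tcp_rot'],o['clock'])
a=snap('top','top1');b=snap('side','side1');
for n in('top','side','wrist'):
    c,f=fcam(n);R=np.array(c['R']);print(n,f,c['cx'],c['cy'],R.tolist(),-R.T@np.array(c['t']), {k for k in c})
E
```

```text
pics
[0.181 0.598 0.256] [-0.568  0.568  0.421 -0.422] 0.0
top 473.478738281612 320.2409749260652 204.46820268328258 [[0.17190716077118995, -0.9851074043083264, 0.0033660143343594157], [-0.9649996366258252, -0.16908320654945014, -0.2004658838181236], [0.1980495629573912, 0.03121331830912672, -0.9796949011669497]] [ 0.302 -0.141  1.029] {'vfov', 'cx', 'cy', 'R', 't'}
side 509.76557502146204 322.7079519653193 198.52312968301422 [[0.45790272472314736, -0.8889399105187568, 0.010532339627181808], [-0.6838758415554743, -0.3597922015362242, -0.6347152157074136], [0.5680131407176325, 0.28343501406957783, -0.7726743588158397]] [-0.142 -0.439  0.887] {'vfov', 'cx', 'cy', 'R', 't'}
wrist 323.5788105827499 318.6808560278751 196.1621824294147 [[0.2893786623080128, 0.9572142264255307, -0.0009563103050892284], [0.9068304942539608, -0.27382685583956196, 0.3204330003481831], [0.306461163105448, -0.09359368434672438, -0.9472706993032473]] [0.101 0.623 0.374] {'vfov', 'cx', 'cy', 'R', 't'}
```

View pics/top1.png

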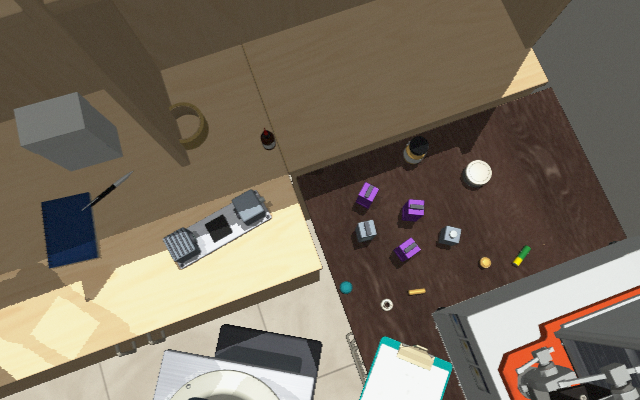

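View pics/side1.png

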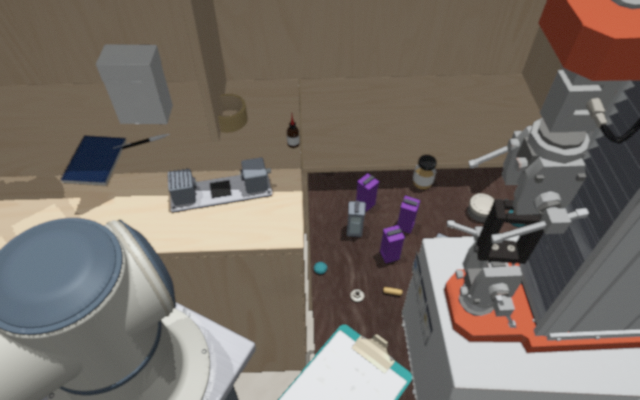

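```bash
python3 - <<'E'
from h import *
np.set_printoptions(precision=3,suppress=True)
for nm,u,v,z in [('cell',367,231,.08),('blank',452,235,.05),('p1',368,194,.08),('p2',415,208,.08),('p3',409,248,.08),('pad',217,230,.014)]: print(nm,ray('top',u,v,z))
for nm,u,v,z in [('cell',356,207,.08),('pad',220,188,.014)]: print('side',nm,ray('side',u,v,z))
a=cv2.imread('pics/top1.png');b=cv2.imread('pics/side1.png')
r=lambda i,x,y,w,h,s:cv2.resize(i[y:y+h,x:x+w],None,fx=s,fy=s,interpolation=cv2.INTER_CUBIC)
A=np.hstack([r(a,335,170,100,100,4)[:400,:400],r(b,320,160,100,100,4)])
B=cv2.resize(np.hstack([r(a,155,180,130,97,3),r(b,160,140,130,97,3)]),(800,200*291//195))
B=cv2.resize(B,(800,200)) if 0 else B
cv2.imwrite('pics/c1.png',np.vstack([A,B])[:600+99][:700]);cv2.imwrite('pics/c1.png',cv2.resize(np.vstack([A,B]),None,fx=.85,fy=.85)); print(np.vstack([A,B]).shape)
E
```

```text
cell [ 0.457 -0.214  0.08 ]
blank [ 0.484 -0.392  0.05 ]
p1 [ 0.533 -0.204  0.08 ]
p2 [ 0.52  -0.303  0.08 ]
p3 [ 0.437 -0.302  0.08 ]
pad [0.414 0.101 0.014]
side cell [ 0.463 -0.212  0.08 ]
side pad [0.42  0.1   0.014]
(698, 800, 3)
```

View pics/c1.png

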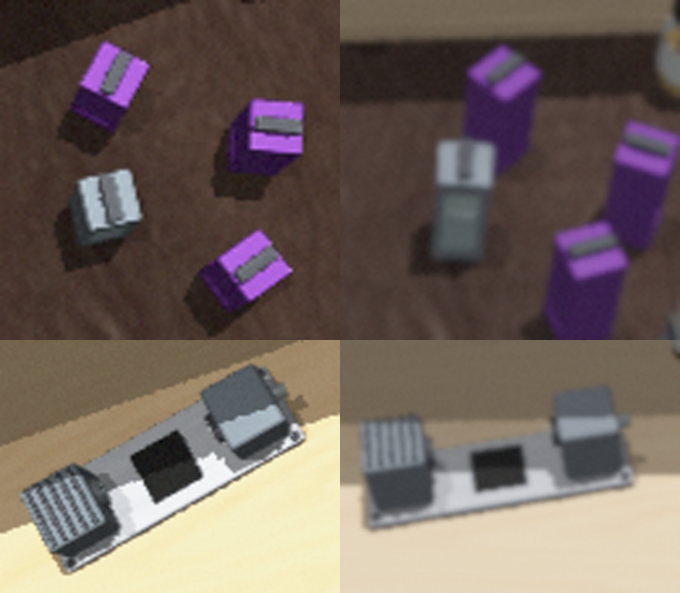

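```bash
python3 - <<'E'
from h import *
from scipy.spatial.transform import Rotation as Ro
np.set_printoptions(precision=4,suppress=True)
q=np.array(arm.get_obs()['tcp_rot']);print(Ro.from_quat(q,scalar_first=True).as_matrix())
A=lambda x,y:(335+x/3.4,170+y/3.4)
T=lambda x,y:(155+x/2.615,180+(y-340)/2.611)
S=lambda x,y:(160+(x-340)/2.615,140+(y-340)/2.611)
S2=lambda x,y:(320+(x-340)/3.4,160+y/3.4)
def rep(n,cam,pts,z):
    P=np.array([ray(cam,*p,z)[:2] for p in pts]);print(n,P.tolist() and P,'mean',P.mean(0))
    for i in range(len(P)): d=P[i]-P[i-1];print('  edge',np.hypot(*d),np.degrees(np.arctan2(d[1],d[0])))
rep('cap','top',[A(75,184),A(130,169),A(141,215),A(86,232)],.078)
rep('rib','top',[A(101,178),A(114,174),A(124,220),A(111,222)],.084)
rep('pad','top',[T(131,461),T(180,432),T(203,467),T(152,502)],.014)
rep('plate','top',[T(68,572),T(303,435)],.010)
rep('padS','side',[S(471,453),S(522,447),S(526,486),S(475,491)],.014)
rep('plateS','side',[S(371,526),S(633,484)],.010)
rep('capS','side',[S2(438,141),S2(494,141),S2(493,187),S2(434,189)],.078)
print('panel bottom',ray('top',185,163,0),ray('side',212,140,0))
E
```

```text
[[ 0.2896 -0.0004 -0.9571]
 [ 0.9571 -0.001   0.2896]
 [-0.0011 -1.      0.0001]]
cap [[ 0.4674 -0.1917]
 [ 0.4821 -0.2227]
 [ 0.4557 -0.2334]
 [ 0.44   -0.2027]] mean [ 0.4613 -0.2126]
  edge 0.0295160771761379 21.808713681344006
  edge 0.03434597317472529 -64.7078383545104
  edge 0.028418244416539104 -158.05002469982938
  edge 0.03449989291453376 117.10539719338705
rib [[ 0.4726 -0.206 ]
 [ 0.4763 -0.2133]
 [ 0.4501 -0.2233]
 [ 0.4476 -0.2159]] mean [ 0.4616 -0.2146]
  edge 0.02691292395767121 21.519348350280026
  edge 0.00815106772709662 -62.86224433096496
  edge 0.028096327238441608 -159.1133136797808
  edge 0.0078111044571645164 108.70386110409794
pad [[0.4169 0.1285]
 [0.4478 0.0937]
 [0.4223 0.0687]
 [0.3865 0.1039]] mean [0.4184 0.0987]
  edge 0.039049796460459425 38.89509402969988
  edge 0.046516589829706786 -48.36710987187654
  edge 0.035738052796930396 -135.63392816237317
  edge 0.05019509498050617 135.4113853422362
plate [[ 0.3188  0.16  ]
 [ 0.4636 -0.0071]] mean [0.3912 0.0765]
  edge 0.22105188671011203 130.9117453234851
  edge 0.22105188671011203 -49.08825467651493
padS [[0.4211 0.1279]
 [0.4475 0.0928]
 [0.4122 0.0651]
 [0.3875 0.1001]] mean [0.4171 0.0965]
  edge 0.043664674985347394 39.61825468408814
  edge 0.043904750839029595 -53.12601733569548
  edge 0.044921340298070545 -141.83959677971455
  edge 0.042842252433845866 125.1412691776349
plateS [[ 0.3186  0.157 ]
 [ 0.4591 -0.0122]] mean [0.3889 0.0724]
  edge 0.21986471714230024 129.701634929854
  edge 0.21986471714230024 -50.29836507014599
capS [[ 0.4711 -0.1928]
 [ 0.4868 -0.2227]
 [ 0.4547 -0.2365]
 [ 0.4371 -0.2063]] mean [ 0.4624 -0.2146]
  edge 0.03659304149956888 21.70123274210215
  edge 0.03375175654338579 -62.25662166219719
  edge 0.035029088353860566 -156.7476466603035
  edge 0.034891563895144376 120.15507233452365
panel bottom [0.5518 0.2086 0.    ] [0.5496 0.2157 0.    ]
```

Candidates in top1 are the grey column with a rib at (367,231), the purple columns at (368,194), (415,208) and (409,248), and the grey blank with a round button at (452,235). The grey ribbed column is the cell. In the side crop its clear window, at about (358,220), faces the robot, and its rib runs from window to window. Cell is at (0.462,-0.214), yaw about 22°. The rig pad is at (0.418,0.098), yaw about -49.5°.

Call:
step_arm(
  steps=[
    [[-38, 0, -28], 0, 60],
    [[-38, 0, -28], 0, 60],
    [[-38, 0, -28], 0, 60],
    [[-38, 0, -28], 0, 60],
    [[-38, 0, -28], 0, 60],
  ],
)

```text
clock: 0.6
position: [0.2598, 0.3724, 0.2535]
tcp_rot: [-0.566, 0.567, 0.423, -0.424]
ft_force: [1.4, 0.2, 0.9]
grip_width: 0.0604
```

Call:
step_arm(
  steps=[
    [[-38, 0, -28], 0, 60],
    [[-38, 0, -28], 0, 60],
    [[-38, 0, -28], 0, 60],
    [[-38, 0, -28], 0, 60],
    [[-38, 0, -28], 0, 60],
  ],
)

```text
clock: 1.1
position: [0.3406, 0.1417, 0.2535]
tcp_rot: [-0.566, 0.566, 0.424, -0.424]
ft_force: [1.5, -0.3, 0.2]
grip_width: 0.06
```

Call:
step_arm(
  steps=[
    [[-38, 0, -28], 0, 60],
    [[-38, 0, -28], 0, 60],
    [[-38, 0, -28], 0, 60],
    [[-38, 0, -28], 0, 60],
    [[-38, 0, -27], 0, 60],
  ],
)

```text
clock: 1.6
position: [0.4211, -0.09, 0.254]
tcp_rot: [-0.566, 0.566, 0.424, -0.424]
ft_force: [1.9, 0.5, 0.6]
grip_width: 0.0597
```

Call:
step_arm(
  steps=[
    [[-38, 0, -27], 0, 60],
    [[-38, 0, -26], 0, 60],
    [[-30, 0, -24], 0, 60],
    [[0, 0, 0], -0.14, 60],
    [[0, 0, 0], -0.14, 60],
  ],
)

```text
clock: 2.1
position: [0.4667, -0.2259, 0.2529]
tcp_rot: [-0.501, 0.502, 0.498, -0.499]
ft_force: [-0.0, -0.1, -0.5]
grip_width: 0.0603
```

Call:
step_arm(
  steps=[
    [[0, 0, 0], -0.14, 60],
    [[0, 0, 0], -0.14, 60],
    [[0, 0, 0], -0.12, 60],
    [[0, 0, 0], 0, 60],
  ],
)

```text
clock: 2.5
position: [0.4661, -0.2267, 0.2516]
tcp_rot: [0.388, -0.387, -0.591, 0.592]
ft_force: [0.5, 1.2, -0.4]
grip_width: 0.0597
```

```bash
cat >> h.py <<'E'
from scipy.spatial.transform import Rotation as Ro
def pose():
    o=arm.get_obs(); R=Ro.from_quat(np.array(o['tcp_rot']),scalar_first=True).as_matrix()
    print(o['clock'],np.round(o['position'],4),'yawx',np.degrees(np.arctan2(R[1,0],R[0,0])),'down',R[:,1].round(3),'w',o['grip_width'],'f',np.round(o['ft_force'],1))
    return np.array(o['position']),R
E
python3 - <<'E'
from h import *
p,R=pose()
c,f=fcam('wrist'); im=snap('wrist','w1')
print(c)
E
```

```text
2.5 [ 0.4661 -0.2267  0.2516] yawx 113.59001653553082 down [-0.002 -0.    -1.   ] w 0.05971559929877982 f [ 0.5  1.2 -0.4]
{'vfov': 63.4393811939973, 'cx': 318.6808560278751, 'cy': 196.1621824294147, 'R': array([[-4.00377649e-01,  9.16350093e-01,  4.95730724e-04],
       [ 8.68600061e-01,  3.79341928e-01,  3.18800307e-01],
       [ 2.91944640e-01,  1.28071109e-01, -9.47821776e-01]]), 't': array([ 0.39235467, -0.35831182,  0.26963038])}
```

View pics/w1.png

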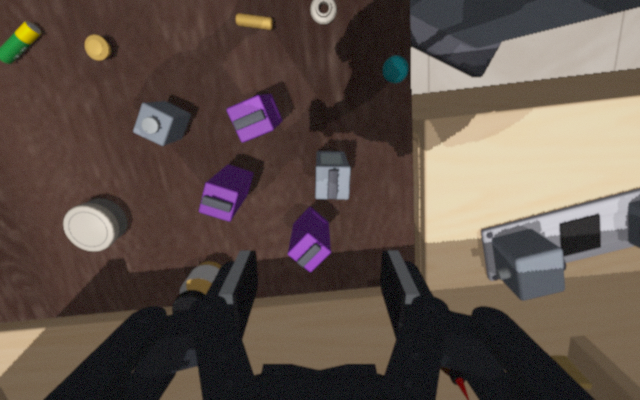

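The wrist view shows the cell at (333,182), with its window on the upper side at (333,157) facing the robot and its rib at (333,182) running image-vertical. The blank is at (155,122), and the purple ones are at (254,117), (225,195) and (310,245).

```bash
python3 - <<'E'
from h import *
np.set_printoptions(precision=4,suppress=True)
im=cv2.imread('pics/w1.png');roi=im[140:210,305:360].astype(int)
g=roi.mean(2); m=((g>105)&(roi.max(2)-roi.min(2)<45)).astype(np.uint8)
m=cv2.morphologyEx(m,cv2.MORPH_CLOSE,np.ones((9,9)))
n,l,s,_=cv2.connectedComponentsWithStats(m);k=1+s[1:,4].argmax()
for r in g[8:64:3,6:50:2]: print(' '.join('%3d'%x for x in r))
pts=np.argwhere(l==k)[:,::-1]+[305,140]
P=np.array([ray('wrist',*p,.078)[:2] for p in pts]).astype(np.float32)
print(s[k],cv2.minAreaRect(P*1000), P.mean(0))
pose()
E
```

```text
50  47  47  51  45  40  29  33  30  23  28  28  26  39  39  35  36  38  26  31  34  29
 53  47  49  52  44  48  50  51  49  53  47  46  47  50  44  50  42  37  33  33  33  31
 55  48  52  58  61  76  84  81  82  82  76  79  80  83  77  59  52  46  35  32  33  34
 52  53  51  58  58  80  82  82  85  83  82  85  84  83  86  67  59  62  35  30  36  35
 53  47  47  58  58  76  83  85  86  84  84  83  84  83  84  77  55  59  46  37  40  40
 52  49  54  61  59  72  77  78  78  79  78  73  79  77  79  70  64  60  57  39  33  39
 52  48  65 103 104 107 103 102 101 102  99  92  91  95  99  99  99  98  98  85  43  42
 53  46  83 152 160 161 159 156 155 114  89  67  64  88 144 172 172 172 172 149  60  59
 48  53  83 154 161 160 157 157 149  95 107 100  93  98 160 171 171 172 172 147  69  58
 50  53  83 155 160 159 159 157 146  99 107 101  96  84 148 170 171 172 171 137  62  61
 67  64  90 155 159 157 157 164 149 103 104 102  92 106 167 171 173 171 168 126  67  58
 67  61  94 159 173 168 173 173 149 105 106  98  93  99 165 171 172 171 169 114  61  57
 66  64 100 169 177 175 176 172 135 114 120 116 102 106 165 172 174 172 168 104  58  57
 64  62 103 170 175 174 173 171 140 116 118 115 107 108 168 172 172 170 166 104  60  57
 62  61 107 170 175 173 173 172 133 112 115 112 110  97 158 171 171 170 167 106  56  58
 60  62 112 170 174 173 173 171 127 112 115 107 106 124 168 169 169 172 165 101  55  58
 58  59 111 168 173 172 172 169 128 114 113 108 106 143 169 168 169 168 159  85  53  63
 60  57  62  83  79  82  86  91  80  71  69  72  79 100 108 108 108 122 103  61  59  64
 65  54  39  35  32  35  34  38  31  47  53  57  58  57  55  63  66  58  58  57  59  66
[  10   26   36   34 1104] ((462.2950134277344, -212.23617553710938), (31.576189041137695, 32.165771484375), 21.252382278442383) [ 0.4621 -0.2124]
2.55 [ 0.4661 -0.2267  0.2516] yawx 113.33766851550982 down [-0.002 -0.    -1.   ] w 0.060024536447163844 f [ 0.8 -0.1 -0.6]
```

Call:
step_arm(
  steps=[
    [[15, 0, -2], 0.037, 60],
    [[0, 40, 0], 0, 60],
    [[0, 40, 0], 0, 60],
    [[0, 0, 0], 0, 60],
  ],
)

```text
clock: 2.95
position: [0.4626, -0.2121, 0.1708]
tcp_rot: [0.404, -0.406, -0.579, 0.58]
ft_force: [-0.8, 0.4, 0.5]
grip_width: 0.0603
```

```bash
python3 - <<'E'
from h import *
p,R=pose(); print('tool delta mm',(R.T@(np.array([.4622,-.2125,.066])-p)*1000).round(1))
E
```

```text
2.95 [ 0.4626 -0.2121  0.1708] yawx 110.1489803585827 down [ 0.001 -0.002 -1.   ] w 0.060321302815348136 f [-0.8  0.4  0.5]
tool delta mm [  0.  104.8   0.6]
```

Call:
step_arm(
  steps=[
    [[0, 35, 0], -0.02, 60],
    [[0, 35, 0], 0, 60],
    [[0, 20, 0], 0, 60],
    [[0, 15, 0], 0, 60],
    [[0, 0, 0], 0, 60],
  ],
  grip_force=40,
)

```text
clock: 3.45
position: [0.4667, -0.2147, 0.0688]
tcp_rot: [0.4, -0.406, -0.581, 0.581]
ft_force: [0.1, 0.2, 0.2]
grip_width: 0.0598
```

Call:
step_arm(
  steps=[
    [[0, 0, 0], 0, 28],
    [[0, 0, 0], 0, 28],
    [[0, 0, 0], 0, 28],
    [[0, 0, 0], 0, 28],
    [[0, 0, 0], 0, 28],
  ],
)

```text
clock: 3.95
position: [0.469, -0.216, 0.0739]
tcp_rot: [0.399, -0.409, -0.58, 0.581]
ft_force: [0.1, -0.3, -1.1]
grip_width: 0.0315
```

```bash
python3 - <<'E'
from h import *
pose()
E
```

```text
3.95 [ 0.469  -0.216   0.0739] yawx 110.347825047472 down [ 0.011 -0.008 -1.   ] w 0.03149331172032844 f [ 0.1 -0.3 -1.1]
```

Call:
step_arm(
  steps=[
    [[0, -20, 0], 0, 28],
    [[0, -40, 0], 0, 28],
    [[0, -45, 0], 0, 28],
    [[0, -35, 0], 0, 28],
    [[0, 0, 0], 0, 28],
  ],
)

```text
clock: 4.45
position: [0.4667, -0.2145, 0.219]
tcp_rot: [0.4, -0.408, -0.58, 0.58]
ft_force: [0.4, -0.1, -2.2]
grip_width: 0.0315
```

```bash
python3 - <<'E'
from h import *
p,R=pose()
b=snap('wrist','w2'); 
print('tool delta to stage, TCP z.21',(R.T@(np.array([.4178,.0976,.21])-p)*1000).round(1))
cv2.imwrite('pics/w2c.png',cv2.resize(b[180:400,160:480],None,fx=2,fy=2))
E
```

```text
4.45 [ 0.4667 -0.2145  0.219 ] yawx 110.3176148267947 down [ 0.009 -0.007 -1.   ] w 0.03151013582567134 f [ 0.4 -0.1 -2.2]
tool delta to stage, TCP z.21 [309.7   6.5 -62.5]
```

View pics/w2c.png

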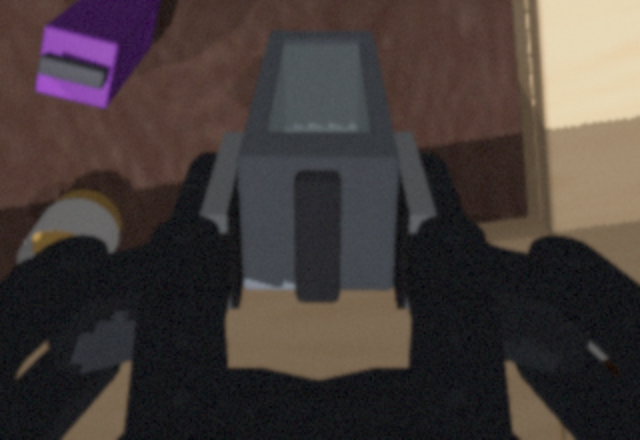

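The cell is held squarely between the fingers. Its window faces the camera, cap corners at crop (239,153), (397,153), (393,290), (243,290).

```bash
python3 - <<'E'
from h import *
p,R=pose()
for dz in (.001,.0041,.008):
    P=np.array([ray('wrist',160+x/2,180+y/2,p[2]+dz) for x,y in [(239,153),(397,153),(393,290),(243,290)]])
    print(dz,[np.linalg.norm(P[i]-P[i-1]).round(4) for i in range(4)],'cell centre in tool mm',(R.T@(P.mean(0)-p)*1000).round(1))
E
```

```text
4.5 [ 0.466  -0.2141  0.2171] yawx 110.31848822110891 down [ 0.007 -0.005 -1.   ] w 0.03117411978408782 f [-0.4 -0.5 -3.1]
0.001 [np.float64(0.0342), np.float64(0.0321), np.float64(0.0341), np.float64(0.0331)] cell centre in tool mm [ 1.9 -1.   0.5]
0.0041 [np.float64(0.0333), np.float64(0.0313), np.float64(0.0332), np.float64(0.0322)] cell centre in tool mm [ 1.9 -4.1  2.7]
0.008 [np.float64(0.0321), np.float64(0.0302), np.float64(0.032), np.float64(0.0311)] cell centre in tool mm [ 1.9 -8.   5.4]
```

Call:
step_arm(
  steps=[
    [[40, 0, -8], 0, 28],
    [[44, 0, -9], 0, 28],
    [[44, 0, -9], 0, 28],
    [[44, 0, -9], 0, 28],
    [[44, 0, -9], 0, 28],
  ],
)

```text
clock: 5.0
position: [0.4302, 0.0061, 0.2105]
tcp_rot: [0.404, -0.408, -0.578, 0.58]
ft_force: [1.1, 0.4, -2.4]
grip_width: 0.0314
```

Call:
step_arm(
  steps=[
    [[44, 0, -9], 0, 28],
    [[40, 0, -9], 0, 28],
    [[0, 0, 0], 0.135, 28],
    [[0, 0, 0], 0.135, 28],
    [[0, 0, 0], 0.135, 28],
  ],
)

```text
clock: 5.5
position: [0.4117, 0.1001, 0.2039]
tcp_rot: [0.516, -0.515, -0.481, 0.488]
ft_force: [-0.1, 0.1, -1.5]
grip_width: 0.0314
```

Call:
step_arm(
  steps=[
    [[0, 0, 0], 0.135, 28],
    [[0, 0, 0], 0.135, 28],
    [[0, 0, 0], 0.135, 28],
    [[0, 0, 0], 0.135, 28],
    [[0, 0, 0], 0.135, 28],
  ],
)

```text
clock: 6.0
position: [0.4075, 0.1002, 0.1976]
tcp_rot: [0.651, -0.65, -0.27, 0.285]
ft_force: [-0.5, 0.6, -1.4]
grip_width: 0.0312
```

Call:
step_arm(
  steps=[
    [[0, 0, 0], 0.13, 28],
    [[0, 0, 0], 0, 28],
  ],
)

```text
clock: 6.2
position: [0.4059, 0.1001, 0.1952]
tcp_rot: [0.669, -0.668, -0.222, 0.24]
ft_force: [0.4, 0.2, -1.7]
grip_width: 0.0316
```

```bash
python3 - <<'E'
from h import *
p,R=pose();print('tool delta',(R.T@(np.array([.4178,.0976,.21])-p)*1000).round(1))
c=arm.camera_info('wrist');print({k:np.array(v).tolist() for k,v in c.items() if k in'Rt'})
snap('wrist','w3');b=snap('side','s3')
cv2.imwrite('pics/w3c.png',cv2.imread('pics/w3.png'))
E
```

```text
6.2 [0.4059 0.1001 0.1952] yawx 38.21327520346244 down [-0.024 -0.007 -1.   ] w 0.03160994073310809 f [ 0.4  0.2 -1.7]
tool delta [  7.5 -15.1  -9.2]
{'R': [[0.7853636557457748, 0.6185979477540205, -0.023248812187887283], [0.5936761572165591, -0.7420209030008292, 0.3113737302060258], [0.17536404587660873, -0.2583438765373573, -0.9500031015051682]], 't': [-0.37619397005627037, -0.18535925893074137, 0.27876276012196965]}
```

View pics/w3.png

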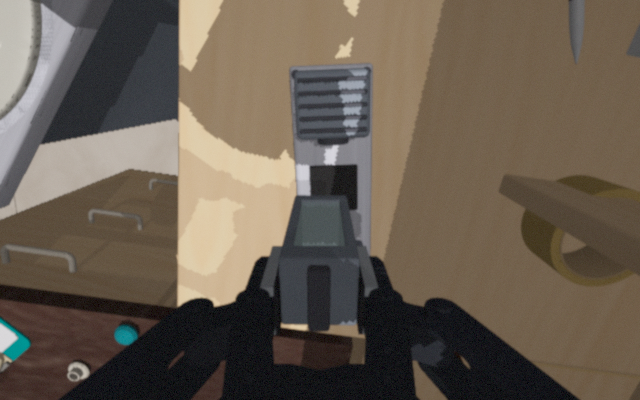

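```bash
python3 - <<'E'
from h import *
b=cv2.imread('pics/w3.png'); cv2.imwrite('pics/w3c.png',cv2.resize(b[55:255,270:400],None,fx=4,fy=4,interpolation=cv2.INTER_CUBIC)[::1][:800])
cv2.imwrite('pics/w3c.png',cv2.resize(b[55:205,270:400],None,fx=4,fy=4,interpolation=cv2.INTER_CUBIC))
E
```

```text
(no output)
```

View pics/w3c.png

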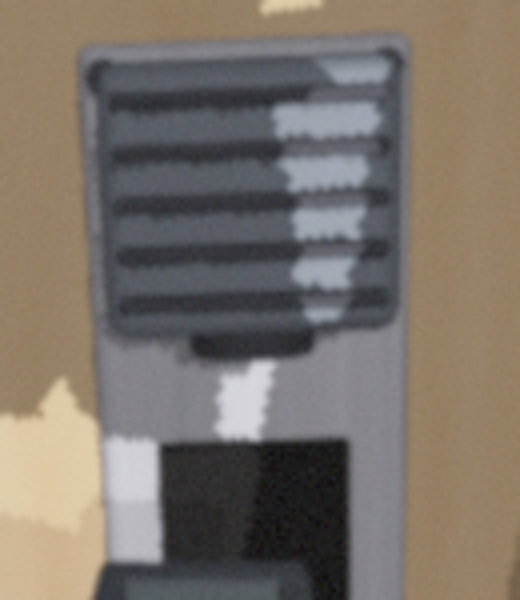

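```bash
cat > fit.py <<'E'
from h import *
from scipy.optimize import least_squares
np.set_printoptions(precision=4,suppress=True)
p,R=pose(); c,f=fcam('wrist'); C=np.array(c['R']);t=np.array(c['t'])
def pj(X): q=np.atleast_2d(X)@C.T+t; return q[:,:2]/q[:,2:]*f+[c['cx'],c['cy']]
# cell in hand: cell axes in tool: rig -x side (window to camera) = tool +z ; up = -y ; left = -x
w=np.array([(271,32),(374,32),(239,153),(397,153),(393,290),(243,290)])/2+[160,180]
M=np.array([(-16,0,16),(16,0,16),(-16,-78,16),(16,-78,16),(16,-78,-16),(-16,-78,-16)])/1000.
def cell(a): return (Ro.from_rotvec(a[3:]).apply(M)+a[:3])@R.T+p
s=least_squares(lambda a:(pj(cell(a))-w).ravel(),[0,.074,.004,0,0,0])
print('cell base centre in tool mm',s.x[:3]*1000,'rot deg',np.degrees(s.x[3:]),'rms',np.sqrt(np.mean(s.fun**2)))
g=lambda P:np.array(P)/4+[270,55]
cor=g([(82,45),(411,35),(162,442),(349,438)]);mod=np.array([(-112,-37,10),(-112,37,10),(-23,-23,14),(-23,23,14)])/1000.
eL,eR=g([(105,560),(404,595)])
def rig(a,m): return Ro.from_euler('z',a[2]).apply(m)+[a[0],a[1],0]
def res(a):
    r=list((pj(rig(a,cor*0 if 0 else mod))-cor).ravel())
    for e,y in((eL,-.037),(eR,.037)):
        q=pj(rig(a,np.array([(-.02,y,.01),(.0,y,.01)])));d=(q[1]-q[0])/np.linalg.norm(q[1]-q[0]);v=e-q[0];r.append(d[0]*v[1]-d[1]*v[0])
    return r
s2=least_squares(res,[.418,.098,np.radians(-49.5)])
print('rig',s2.x[:2],np.degrees(s2.x[2]),'res',np.array(s2.fun))
b=R@s.x[:3]+p; print('cell base centre world',b,'cell axis',R@Ro.from_rotvec(s.x[3:]).apply([0,-1,0]))
print('jaw yaw wanted',np.degrees(s2.x[2])+90)
d=np.array([*s2.x[:2],.014])-b; print('move tool mm',R.T@d*1000)
E
python3 fit.py
```

```text
6.3 [0.406  0.1001 0.1955] yawx 38.59559747137836 down [-0.024 -0.007 -1.   ] w 0.03119139277906336 f [-1.   0.5 -2. ]
cell base centre in tool mm [ 1.7203 73.0276  3.6365] rot deg [-0.8544 -0.3378 -1.1199] rms 0.5924219389324663
rig [0.419  0.1007] -49.63098415638263 res [-1.1564 -0.1789  1.4958 -0.6307 -1.3745  0.6787  0.5473  0.4623  0.1541
  0.2907]
cell base centre world [0.4033 0.1035 0.1224] cell axis [-0.0005  0.0066  1.    ]
jaw yaw wanted 40.36901584361737
move tool mm [ 13.0612 108.0584 -12.9278]
```

Call:
step_arm(
  steps=[
    [[13, 20, -13], -0.03, 28],
    [[0, 30, 0], 0, 28],
    [[0, 20, 0], 0, 28],
    [[0, 0, 0], 0, 28],
  ],
)

```text
clock: 6.7
position: [0.4236, 0.0975, 0.1224]
tcp_rot: [0.662, -0.661, -0.241, 0.258]
ft_force: [-0.5, 0.7, -0.7]
grip_width: 0.0313
```

```bash
python3 - <<'E'
from h import *
p,R=pose(); np.set_printoptions(precision=4,suppress=True)
b=R@(np.array([1.7,73,3.6])/1000)+p; print(b,'move',R.T@(np.array([.419,.1007,.014])-b)*1000)
im=snap('wrist','w4'); cv2.imwrite('pics/w4c.png',cv2.resize(im[20:380,230:430],None,fx=3,fy=3,interpolation=cv2.INTER_CUBIC)[:600*2:1][:600])
E
```

```text
6.7 [0.4236 0.0975 0.1224] yawx 41.323571065279054 down [-0.023 -0.007 -1.   ] w 0.03132005871677827 f [-0.5  0.7 -0.7]
[0.4208 0.1008 0.0494] move [-0.6581 35.4643  0.8015]
```

View pics/w4c.png

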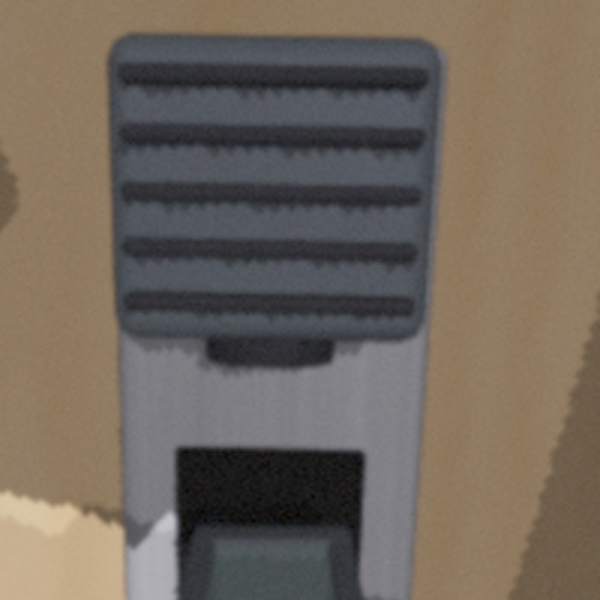

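```bash
python3 - <<'E'
from h import *
p,R=pose(); np.set_printoptions(precision=4,suppress=True)
F=lambda x,y:ray('wrist',230+x/3,20+y/3,.014)
F1=lambda x,y:ray('wrist',230+x/3,20+y/3,.010)
a,b=F(177,450),F(364,452); d=b-a; print('pad edge',np.hypot(*d[:2]),'yaw',np.degrees(np.arctan2(d[1],d[0])))
l1,l2=F1(122,345),F1(127,590); r1,r2=F1(423,340),F1(412,590)
for u,v in((l1,l2),(r1,r2)):
    e=v-u; print('plate edge yaw',np.degrees(np.arctan2(e[1],e[0])))
print('plate width', (r1-l1)[:2]@[np.cos(np.radians(40.4)),np.sin(np.radians(40.4))])
xr=np.array([np.cos(np.radians(-49.6)),np.sin(np.radians(-49.6)),0])
s=(a+b)/2+.023*xr; print('stage from pad edge',s)
bc=R@(np.array([1.7,73,3.6])/1000)+p; print('base',bc,'move',R.T@(s-bc)*1000)
E
```

```text
6.75 [0.4238 0.0975 0.1234] yawx 41.30534070730919 down [-0.022 -0.007 -1.   ] w 0.031675397449033735 f [-0.4  0.1 -1.4]
pad edge 0.0450532326828676 yaw 40.97439753744979
plate edge yaw -50.15834767116897
plate edge yaw -48.346540871556556
plate width 0.07120586484937474
stage from pad edge [0.4194 0.1004 0.014 ]
base [0.4211 0.1008 0.0504] move [-0.7951 36.4417  0.5198]
```

Call:
step_arm(
  steps=[
    [[-1, 15, 0], 0.01, 28],
    [[0, 9, 0], 0, 28],
    [[0, 3, 0], 0, 28],
  ],
)

```text
clock: 7.05
position: [0.4238, 0.0969, 0.0981]
tcp_rot: [0.662, -0.662, -0.241, 0.255]
ft_force: [1.2, 0.1, -0.7]
grip_width: 0.0317
```

```bash
cat > chk.py <<'E'
from h import *
p,R=pose(); np.set_printoptions(precision=4,suppress=True)
bc=R@(np.array([1.7,73,3.6])/1000)+p; print('base',bc,'move',R.T@(np.array([.4194,.1004,.014])-bc)*1000)
E
python3 chk.py
```

```text
7.05 [0.4238 0.0969 0.0981] yawx 41.01087710803921 down [-0.019 -0.007 -1.   ] w 0.03166834414243848 f [ 1.2  0.1 -0.7]
base [0.4213 0.1002 0.0251] move [-1.1179 11.1052  1.3037]
```

Call:
step_arm(
  steps=[
    [[-1, 4, 1], 0.005, 28],
    [[0, 3, 0], 0, 28],
    [[0, 1.5, 0], 0, 28],
  ],
)

```text
clock: 7.35
position: [0.4228, 0.0971, 0.0903]
tcp_rot: [-0.663, 0.663, 0.24, -0.253]
ft_force: [0.2, -0.2, -1.5]
grip_width: 0.0315
```

```bash
python3 chk.py
```

```text
7.35 [0.4228 0.0971 0.0903] yawx 40.785344262588794 down [-0.017 -0.007 -1.   ] w 0.031527269955486374 f [ 0.2 -0.2 -1.5]
base [0.4205 0.1004 0.0173] move [-0.782   3.3652  0.6606]
```

Call:
step_arm(
  steps=[
    [[-1, 1.5, 0.5], 0, 28],
    [[0, 1, 0], 0, 28],
  ],
)

```text
clock: 7.55
position: [0.4217, 0.0968, 0.088]
tcp_rot: [-0.663, 0.663, 0.24, -0.253]
ft_force: [0.4, 0.7, -2.1]
grip_width: 0.0315
```

Call:
step_arm(
  steps=[
    [[0, 1, 0], 0, 28],
  ],
)

```text
clock: 7.65
position: [0.4218, 0.0968, 0.087]
tcp_rot: [-0.663, 0.663, 0.24, -0.253]
ft_force: [-0.6, 0.5, -1.6]
grip_width: 0.0311
```

Call:
step_arm(
  steps=[
    [[0, 1, 0], 0, 28],
  ],
)

```text
clock: 7.75
position: [0.4218, 0.0968, 0.086]
tcp_rot: [-0.663, 0.663, 0.24, -0.253]
ft_force: [0.0, -0.5, -1.5]
grip_width: 0.0314
```

```bash
python3 chk.py
```

```text
7.75 [0.4218 0.0968 0.086 ] yawx 40.80818869903794 down [-0.016 -0.006 -1.   ] w 0.03141024228765553 f [ 0.  -0.5 -1.5]
base [0.4196 0.1002 0.013 ] move [ 0.0159 -0.9815  0.3064]
```

Not in contact yet (the force still shows the cell's weight), so I keep lowering in small steps.

Call:
step_arm(
  steps=[
    [[0, 1, 0], 0, 28],
  ],
)

```text
clock: 7.85
position: [0.4219, 0.0968, 0.0853]
tcp_rot: [-0.663, 0.663, 0.241, -0.252]
ft_force: [-7.0, 0.6, 45.0]
grip_width: 0.0315
```

Call:
step_arm(
  steps=[
    [[0, 1, 0], 0, 28],
  ],
)

```text
clock: 7.95
position: [0.4221, 0.097, 0.0852]
tcp_rot: [-0.663, 0.663, 0.241, -0.252]
ft_force: [-10.1, 0.3, 56.7]
grip_width: 0.0315
```

Call:
step_arm(
  steps=[
    [[0, 1, 0], 0, 28],
  ],
)

```text
clock: 8.05
position: [0.422, 0.097, 0.0852]
tcp_rot: [-0.662, 0.663, 0.241, -0.252]
ft_force: [-9.4, -0.3, 41.9]
grip_width: 0.0316
```

Contact made. I ease the load off, then open.

Call:
step_arm(
  steps=[
    [[0, -0.3, 0], 0, 28],
    [[0, 0, 0], 0, 36],
    [[0, 0, 0], 0, 60],
    [[0, 0, 0], 0, 60],
  ],
)

```text
clock: 8.45
position: [0.4223, 0.097, 0.086]
tcp_rot: [-0.662, 0.663, 0.242, -0.251]
ft_force: [-0.3, 0.1, -0.6]
grip_width: 0.0599
```

Call:
step_arm(
  steps=[
    [[0, -10, 0], 0, 60],
    [[0, -30, 0], 0, 60],
    [[0, -40, 0], 0, 60],
    [[0, -45, 0], 0, 60],
    [[0, 0, 0], 0, 60],
  ],
)

```text
clock: 8.95
position: [0.4232, 0.0977, 0.217]
tcp_rot: [-0.663, 0.663, 0.24, -0.253]
ft_force: [-0.5, 0.5, 0.4]
grip_width: 0.0601
```

```bash
python3 - <<'E'
from h import *
pose()
im=snap('wrist','w5');s=snap('side','s5');t=snap('top','t5')
r=lambda i,x,y,w,h,k:cv2.resize(i[y:y+h,x:x+w],None,fx=k,fy=k,interpolation=cv2.INTER_CUBIC)
cv2.imwrite('pics/c5.png',np.hstack([r(im,240,90,160,240,2.5),np.vstack([r(s,155,130,133,100,3),r(t,155,170,133,100,3)])]))
E
```

```text
8.95 [0.4232 0.0977 0.217 ] yawx 40.80708111256956 down [-0.016 -0.006 -1.   ] w 0.06011760162469685 f [-0.5  0.5  0.4]
```

View pics/c5.png

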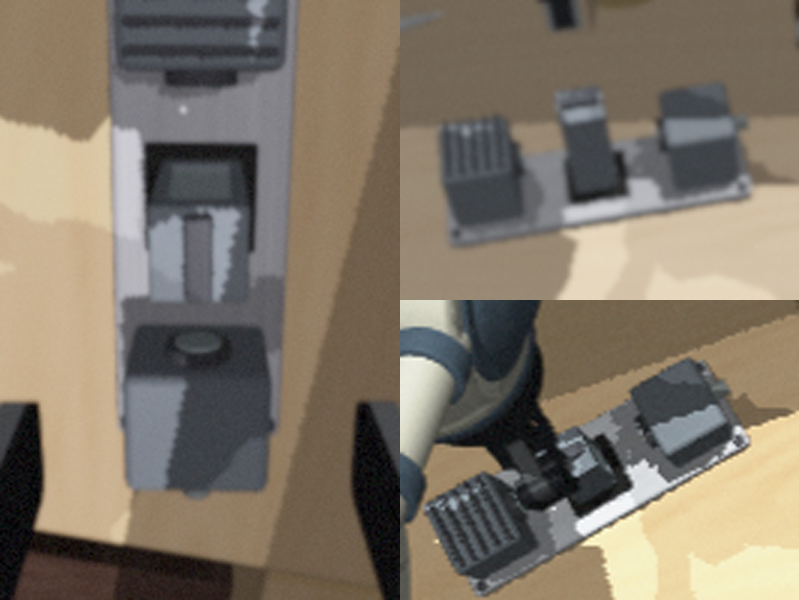

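The cell stands on the pad with its rib toward lamp and detector. Pad corners are at crop (147,145) and (257,145), and the cap spans (151,207) to (246,301). I'll check the centring numerically.

```bash
python3 - <<'E'
from h import *
np.set_printoptions(precision=4,suppress=True)
F=lambda x,y,z:ray('wrist',240+x/2.5,90+y/2.5,z)
a,b=F(146,145,.014),F(257,145,.014);xr=np.array([np.cos(np.radians(-49.6)),np.sin(np.radians(-49.6)),0]);yr=np.array([-xr[1],xr[0],0])
s=(a+b)/2+.023*xr;print('stage',s,np.linalg.norm(b-a),'edge yaw',np.degrees(np.arctan2(*(b-a)[1::-1])))
P=np.array([F(150,207,.092),F(245,205,.092),F(246,302,.092),F(149,300,.092)])
e=P.mean(0)-s;print('cap',P.mean(0),'sides',[np.linalg.norm(P[i]-P[i-1]) for i in range(4)],'offset rig x,y mm',e@xr*1000,e@yr*1000)
print('edge yaw',[np.degrees(np.arctan2(*(q)[1::-1])) for q in (P[1]-P[0],P[2]-P[3])])
Q=np.array([F(158,157,.014),F(240,157,.014)]);print('base near edge vs pad edge mm',(Q.mean(0)-(a+b)/2)@xr*1000,'lat',(Q.mean(0)-(a+b)/2)@yr*1000)
E
```

```text
stage [0.4149 0.1006 0.014 ] 0.04362294865495344 edge yaw 41.027949628422625
cap [0.4136 0.1025 0.092 ] sides [np.float64(0.03017622333366504), np.float64(0.028836896973402373), np.float64(0.03137808275370878), np.float64(0.030583566059280982)] offset rig x,y mm -2.3062615009429503 0.22034428821292285
edge yaw [np.float64(42.36348401759214), np.float64(40.02444956421208)]
base near edge vs pad edge mm 4.763709734837848 lat -0.9291170893129082
```

Three cues agree that the cell stands about 2 to 3 mm toward the lamp: cap centre -2.3 mm, a 4.8 mm strip instead of 7 mm, and unequal gaps in the side view. There is plenty of time, so I regrip and shift it.

Call:
step_arm(
  steps=[
    [[0, 40, 0], 0, 60],
    [[0, 40, 0], 0, 60],
    [[0, 30, 0], 0, 60],
    [[0, 17, 0], 0, 60],
    [[0, 2, 0], 0, 60],
  ],
)

```text
clock: 9.6
position: [0.415, 0.0962, 0.0757]
tcp_rot: [0.664, -0.662, -0.236, 0.257]
ft_force: [0.3, 0.2, -0.1]
grip_width: 0.0598
```

```bash
python3 chk.py
```

```text
9.6 [0.415  0.0962 0.0757] yawx 40.80192950494 down [-0.029 -0.007 -1.   ] w 0.05984491932278123 f [ 0.3  0.2 -0.1]
base [0.4118 0.0995 0.0028] move [  6.0396 -11.4441  -4.1372]
```

Call:
step_arm(
  steps=[
    [[6, -7, -3], 0, 60],
    [[0, 0, 0], 0, 60],
  ],
)

```text
clock: 9.8
position: [0.4213, 0.0979, 0.0825]
tcp_rot: [0.664, -0.661, -0.235, 0.258]
ft_force: [0.3, -0.5, 0.3]
grip_width: 0.0601
```

Call:
step_arm(
  steps=[
    [[0, 0, 0], 0, 28],
    [[0, 0, 0], 0, 28],
    [[0, 0, 0], 0, 28],
    [[0, 0, 0], 0, 28],
  ],
)

```text
clock: 10.2
position: [0.4227, 0.0982, 0.085]
tcp_rot: [0.664, -0.662, -0.236, 0.257]
ft_force: [1.2, -1.1, -1.0]
grip_width: 0.0314
```

Call:
step_arm(
  steps=[
    [[0, -3, 0], 0, 28],
    [[0, 0, 0], 0, 28],
  ],
)

```text
clock: 10.4
position: [0.4227, 0.0982, 0.0884]
tcp_rot: [0.664, -0.662, -0.236, 0.257]
ft_force: [-0.1, 0.1, -1.5]
grip_width: 0.0314
```

```bash
python3 - <<'E'
from h import *
pose(); im=snap('wrist','w6');s=snap('side','s6')
r=lambda i,x,y,w,h,k:cv2.resize(i[y:y+h,x:x+w],None,fx=k,fy=k,interpolation=cv2.INTER_CUBIC)
cv2.imwrite('pics/c6.png',np.hstack([r(im,260,130,110,180,3),r(s,175,120,108,120,4.5)]))
E
```

```text
10.4 [0.4227 0.0982 0.0884] yawx 40.802289818621325 down [-0.028 -0.007 -1.   ] w 0.03142647008597929 f [-0.1  0.1 -1.5]
```

View pics/c6.png

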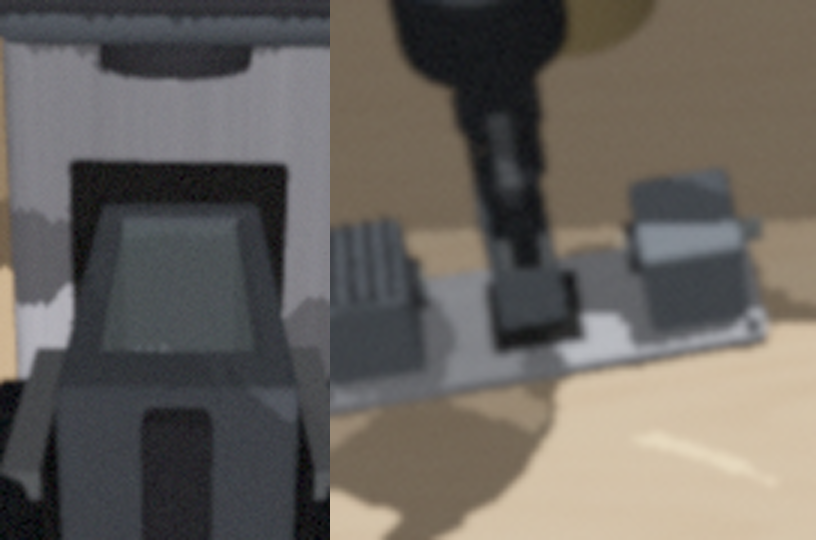

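```bash
python3 - <<'E'
from h import *
np.set_printoptions(precision=4,suppress=True)
F=lambda x,y,z:ray('wrist',260+x/3,130+y/3,z)
xr=np.array([np.cos(np.radians(-49.4)),np.sin(np.radians(-49.4)),0]);yr=np.array([-xr[1],xr[0],0])
a,b=F(72,163,.014),F(287,164,.014)
for lift in(.016,.0175):
    Q=np.array([F(102,204,lift),F(262,204,lift)]);e=(Q.mean(0)-(a+b)/2)
    print('pad w',np.linalg.norm(b-a),'cell w',np.linalg.norm(Q[1]-Q[0]),'strip(7 ideal)',e@xr*1000,'lat',e@yr*1000)
P=np.array([F(61,387,.095),F(294,385,.095)]);e=P.mean(0)-(a+b)/2;print('cap near',np.linalg.norm(P[1]-P[0]),e@xr*1000,e@yr*1000)
g=cv2.cvtColor(cv2.imread('pics/w6.png'),cv2.COLOR_BGR2GRAY);print(g[176:206,310:326].mean(1).round())
g=cv2.cvtColor(cv2.imread('pics/w5.png'),cv2.COLOR_BGR2GRAY);print(g[140:176,314:326].mean(1).round())
E
```

```text
pad w 0.04444311748905183 cell w 0.033170494850169825 strip(7 ideal) 8.146882263954058 lat 0.627656886536195
pad w 0.04444311748905183 cell w 0.03291004029696812 strip(7 ideal) 7.651430634486965 lat 0.6549333359166009
cap near 0.03017883111276256 6.8708587776705885 1.5862492009321403
[132. 132. 132. 131. 131. 131. 127. 107.  61.  28.  25.  26.  24.  26.
  26.  24.  26.  25.  26.  26.  27.  36.  48.  55.  58.  62.  73.  83.
  87.  88.]
[130. 131. 130. 130. 130. 126. 108.  68.  31.  27.  25.  26.  26.  37.
  52.  68.  82.  87.  86.  83.  81.  80.  79.  79.  79.  80.  80.  78.
  76.  69.  60.  62.  82. 104. 108.  92.]
```

Sub-pixel edge profiles give a pad strip of about 7 to 8 mm (7 is ideal), so the earlier reading was coarse and the cell is centred within about 1 mm. I set it straight back down without a shift.

Call:
step_arm(
  steps=[
    [[0, 1.5, 0], 0, 28],
    [[0, 1, 0], 0, 28],
  ],
)

```text
clock: 10.7
position: [0.4225, 0.0981, 0.0855]
tcp_rot: [0.664, -0.662, -0.236, 0.257]
ft_force: [-1.2, 1.3, -1.3]
grip_width: 0.0312
```

Call:
step_arm(
  steps=[
    [[0, 0.7, 0], 0, 28],
  ],
)

```text
clock: 10.8
position: [0.4224, 0.0981, 0.0846]
tcp_rot: [0.664, -0.662, -0.236, 0.257]
ft_force: [0.0, -0.1, -1.2]
grip_width: 0.0316
```

Call:
step_arm(
  steps=[
    [[0, 0.5, 0], 0, 28],
  ],
)

```text
clock: 10.9
position: [0.4224, 0.0981, 0.0841]
tcp_rot: [0.664, -0.662, -0.236, 0.257]
ft_force: [-3.3, -1.8, 24.8]
grip_width: 0.0319
```

Call:
step_arm(
  steps=[
    [[0, 0.5, 0], 0, 28],
  ],
)

```text
clock: 11.0
position: [0.4225, 0.098, 0.0841]
tcp_rot: [0.664, -0.662, -0.236, 0.257]
ft_force: [-5.7, -1.9, 33.3]
grip_width: 0.0314
```

Call:
step_arm(
  steps=[
    [[0, -0.3, 0], 0, 28],
    [[0, 0, 0], 0, 36],
    [[0, 0, 0], 0, 60],
    [[0, 0, 0], 0, 60],
  ],
)

```text
clock: 11.4
position: [0.4226, 0.098, 0.0845]
tcp_rot: [0.664, -0.662, -0.236, 0.257]
ft_force: [-0.3, -0.3, -0.0]
grip_width: 0.06
```

Call:
step_arm(
  steps=[
    [[0, -10, 0], 0, 60],
    [[0, -30, 0], 0, 60],
    [[0, -40, 0], 0, 60],
    [[0, -45, 0], 0, 60],
    [[0, 0, 0], 0, 60],
  ],
)

```text
clock: 11.9
position: [0.4254, 0.0989, 0.2157]
tcp_rot: [0.664, -0.661, -0.235, 0.258]
ft_force: [0.6, -0.3, -1.3]
grip_width: 0.0601
```

```bash
python3 - <<'E'
from h import *
pose()
im=snap('wrist','w7');s=snap('side','s7');t=snap('top','t7')
r=lambda i,x,y,w,h,k:cv2.resize(i[y:y+h,x:x+w],None,fx=k,fy=k,interpolation=cv2.INTER_CUBIC)
cv2.imwrite('pics/c7.png',np.hstack([r(im,270,120,110,150,4),np.vstack([r(s,190,130,70,60,5),r(t,330,165,140,120,2.5)])]))
g=cv2.cvtColor(im,cv2.COLOR_BGR2GRAY);print(g[135:176,314:326].mean(1).round())
E
```

```text
11.9 [0.4254 0.0989 0.2157] yawx 40.807018700324114 down [-0.031 -0.008 -0.999] w 0.060075479749274824 f [ 0.6 -0.3 -1.3]
[131. 132. 130. 131. 131. 131. 131. 130. 130. 130. 130. 128. 118.  87.
  47.  27.  25.  24.  26.  30.  43.  59.  74.  84.  88.  86.  83.  80.
  79.  80.  79.  79.  80.  80.  79.  72.  62.  58.  68.  85.  98.]
```

View pics/c7.png

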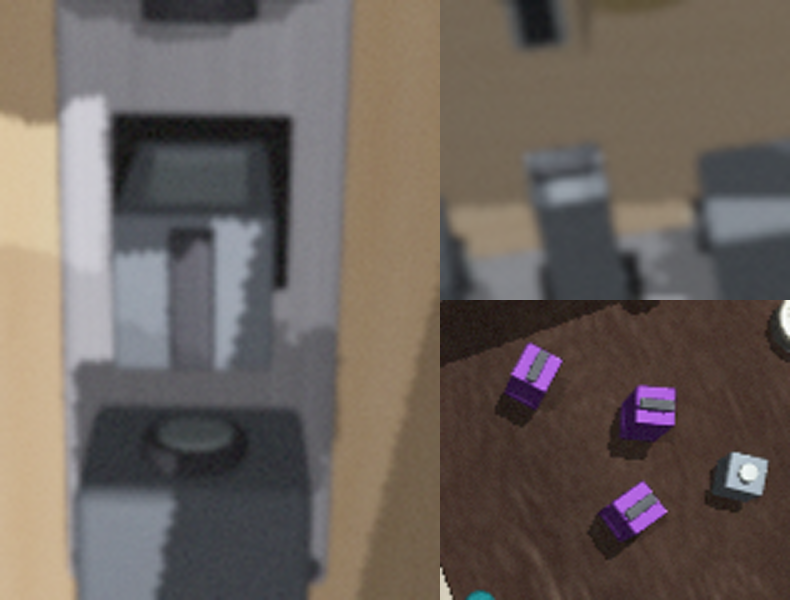

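Wrist crop: pad edge at row 148.3 and cell base edge at 155.3, a strip of about 7 mm. Sides and rib are parallel to the plate, and the cell is upright. Blank and purple pieces have not moved.

```bash
python3 -c "
from plant import arm
print(arm.finish_job())"
```

```text
the job is handed in; nothing more can be done
None
```

The grey ribbed cell stands upright on the rig's black stage pad, with its clear faces toward the lamp and the detector. I lowered it until the wrist force showed contact and then let go. The job was handed in at about 12 s on the robot's clock, with the gripper open and clear above the cell.

- **Final checks:** The strip of pad showing on the lamp side of the cell is about 7 mm (7 mm is ideal). The sideways offset, measured just before the last set-down, was about 0.6 to 1.6 mm. The jaws were about 0.5° off the rig's axis. The blank and the purple pieces have not moved.
- **Checks that disagreed:** After the first placing, a coarse measurement put the cell about 2 mm toward the lamp. I gripped it again and lifted it about 3 mm to look closer. The finer measurement showed it centred to within about 1 mm, so I set it straight back down without a shift.
- **Forces:** Both set-downs pushed a little harder than needed. The wrist force peaked at about 57 N on the first and 33 N on the second, against the 120 N limit.
- **Tool tilt:** By the end the tool had drifted to about 1.8° off vertical. In the last picture the cell still looked upright on the pad; I did not measure its tilt after release.

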